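# Set the stop of the strap length gauge to the pointed marker

### The arm

A 6-joint arm with a two-finger parallel gripper is mounted at the origin on the work surface; the furniture and walls round the work are solid. World frame = base frame: x ahead of the robot, y to its left, z up, the work surface at z = 0. Lengths are in mm, angles in rad, forces in N, time in s.
With the tool pointing down it reaches from about 300 to 775 mm from the base axis. Payload 14.6 kg.
Tool frame: the origin (TCP) lies at the centre of the arm's flange, where the gripper is bolted on; the fingertips stand 199 mm ahead of it and the grasp point (between the pads) lies 180 mm ahead of it; z points along the fingers, y is the line along which they close (so a half turn about z gives the same grasp; the last joint's range is limited). The gripper opens to 94 mm and grips with 3 to 60 N. Pads are 16 mm wide; open, the fingers measure 119 mm over their backs; the gripper's body (75 mm by 177 mm) begins 78 mm behind the grasp point.
Start: joints at [1.071, 0.3, 1.521, -0, 1.321, -0.067], TCP at [230.675, 499.28, 404.646] pointing down, gripper open.
Joint ranges: [-3.03, 3.03], [-0.79, 2.21], [0.23, 2.52], [-1.04, 4.18], [0, 3.07], [-2.55, 2.55]. Speed limits (rad/s): [2.22, 2.22, 2.57, 3.14, 3.14, 3.14].

### API

Orientations are given as [roll, pitch, yaw] about the fixed x, y, z axes, in that order (R = Rz(yaw) Ry(pitch) Rx(roll)).
In Python, from cell import manip, optics, workorder gives the robot as it stands.
- The arm moves only by the tool step_arm, never from a script. Its argument "increments" is a list that holds one entry, the list of rows, each a list of 7 numbers: the turn, a rotation vector about the tool's x, y, z as a fraction of full scale, then the shift along the tool's x, y, z as a fraction of full scale, then the closure, from -1 (fully open) to 1 (shut). In form: [[[wx, wy, wz, tx, ty, tz, fingers], ...]]. A call has 1 to 5 rows; each row shifts and turns the commanded pose from where the row before left it, along the tool's axes as they then stand; what a row does not reach is not made up. Full scale, the value 1, is 40 mm for a shift and 45 degrees for a turn. A row lasts 1/10 s, in which the tool goes at most 50 mm and 8.59 degrees, less where a joint would pass 70% of its speed; a pose out of reach is approached as far as the arm can. A call with a number of a shift or a turn outside -1 to 1 is refused whole. A call with a gripper value outside its range is refused whole. The fingers move at their own pace and stop on an object; "newtons" is the grip in N (left out, the last holds). Time passes only in rows, so rows that do not move let the fingers close. It gives the time, the measured TCP pose, the force, the opening and the grip force at its end, in the units of the state.
- manip.read_state(): the state, without advancing time (a new reading comes with each control period).
- optics.camera(name): name is "scene" or "top" or "wrist"; returns a dict with "frame" (420x560x3 uint8, red, green, blue), "range_z" (420x560 float32, mm along the optical axis (not along the pixel's ray), 0 where there is no reading), "mtx" (3x3 intrinsics, pixels), "cam_to_world" (4x4, takes a point from camera to world coordinates). Camera axes: x right, y down, z forward; pixel columns grow to the right and rows downward; lengths in mm; the calibration is good to about 2 mm. A picture is of the moment at which its call begins.
- workorder.sign_off(): hands the job in; it is judged then, once.
The state is a dict: "clock": time; "joints": joint angles; "qd": joint speeds; "effort": joint torques, N m; "eef_pos": TCP position; "eef_rot": TCP orientation; "wrist_force": force on the tool from outside, world axes, zero at the start; "moment": the same for the moment, N m; "finger_gap": finger opening in mm; "finger_force": force on a finger pad.
Only numpy, scipy, OpenCV 4.12 (cv2) and the standard library are available. Lean on these libraries where they do the work, as an engineer would, in place of code of your own. Each camera call takes 0.05 s, during which the arm holds its last target. There are 200 camera calls.

### The job

Set the strap length gauge for the next batch: slide its stop carriage along the rail until the carriage's index tongue points at the tip of the pointed marker, not at the round one. Leave the carriage standing there and let go of it.

Things in the scene. Friction and masses are not known exactly. Their poses are not given: they have to be found in the camera images.
- length_gauge: Strap length gauge fixed on the bench left of the solid green machine (up to 340 mm high: pass above it). Plywood board 260 x 120 x 14 mm; origin: centre of its underside; x along the rail, away from the robot, y left. Rail at y +22 mm, end blocks at its ends 40 mm high. On a graduated strip at y -56 to -20 mm stand two fixed dark steel markers: a pointed one and a round disc, 25 mm across.
- stop_carriage (a joint): Position of the carriage along the rail, m: 0 at the gauge's middle, positive towards the gauge's +x (away from the robot), end stops at -0.10 and +0.10. Starts within 15 mm of the middle. Slides with about 3 N of friction, has no spring and stays where it is left.
- stop_fin (a point): Grip point of the carriage's fin: a bare aluminium plate 14 mm thick (along x), 44 mm wide (y), upright on a saddle 36 x 48 mm; saddle top 44 mm, fin top 96 mm above the bench. The point is central in thickness and width, 75 mm above the bench. A narrow dark index tongue, 24 mm above the bench, sticks out of the saddle to the strip (gauge's -y) at this same x. Axes as the gauge's.
- pointed_marker: Pointed marker, dark steel, 24 mm along x, 28 along y, 16 high: from above a little house shape whose tip points at the rail (gauge's +y). Origin: at its foot, 16 mm above the bench, on its centre line, 14 mm behind the tip; the tip has the same x. 50 to 80 mm from the gauge's middle, on the far or the near side; the round marker is on the other side. Axes as the gauge's.

How it is judged:
By the outcome, as a careful person would: the job done as asked, in the order asked, and still so for the second after the job is handed in, with the robot touching nothing.
It also fails if it takes over 32 s, if anything falls off the work surface, if the arm or the gripper's body presses on something with over 40 N, if the wrist force passes 120 N, or if a joint passes its speed limit or range.

## Working session

There is one attempt and no reset: what is moved stays moved. The work goes in short steps, Python scripts to look and compute and a tool call to move; the robot and the scene stay as the last step left them, time stands still between calls to the robot, and variables do not carry over. Pictures are saved under pics/ and viewed, at most 10 in all, crops included, and the job is handed in when it is done.

Besides the shell and the picture viewer there is one more tool, called as a command line: name --argument value ..., lists and objects as JSON in quotes. step_arm: Moves the arm, as the interface text tells. Its arguments: {"type":"object","properties":{"increments":{"type":"array","items":{"type":"array","items":{"type":"array","items":{"type":"number"}}}},"newtons":{"type":"number"}},"required":["increments"]}

```bash
mkdir -p pics
cat > h.py <<'E'
import numpy as np, cv2
from cell import manip, optics, workorder
def shot(n,f):
    c=optics.camera(n); cv2.imwrite('pics/'+f+'.png',c['frame'][:,:,::-1]); np.savez('pics/'+f+'.npz',**c); return c
def pts(c):
    h,w=c['range_z'].shape; v,u=np.mgrid[:h,:w]; z=c['range_z']; K=c['mtx']
    P=np.stack([(u-K[0,2])/K[0,0]*z,(v-K[1,2])/K[1,1]*z,z,np.ones_like(z)],-1)
    return (P@c['cam_to_world'].T)[...,:3]
E
python3 - <<'E'
from h import *
s=manip.read_state(); print(s)
a=shot('top','top0'); b=shot('wrist','wr0')
cv2.imwrite('pics/both.png',cv2.resize(np.vstack([a['frame'],b['frame']])[:,:,::-1],(400,600)))
E
```

```text
{'clock': 0.0, 'joints': array([ 1.07141205e+00,  3.00461182e-01,  1.52158915e+00, -1.35229580e-06,
        1.32069874e+00, -6.66196638e-02]), 'qd': array([-0.00104259, -0.00084145, -0.00149019,  0.00105451, -0.00165505,
       -0.00061978]), 'effort': array([-3.03390516e-03, -5.31799901e+01, -3.52734876e+01,  7.07216584e-02,
        2.44917726e-02, -1.08624711e-04]), 'eef_pos': array([230.65536045, 499.25771002, 404.08822515]), 'eef_rot': array([-3.14043872e+00, -7.56760709e-05,  2.70882833e+00]), 'wrist_force': array([-0.02091141,  0.02043282,  0.11821003]), 'moment': array([-0.01273663, -0.00563029,  0.00460244]), 'finger_force': 0.0, 'finger_gap': 94.0826797307092}
```

View pics/top0.png

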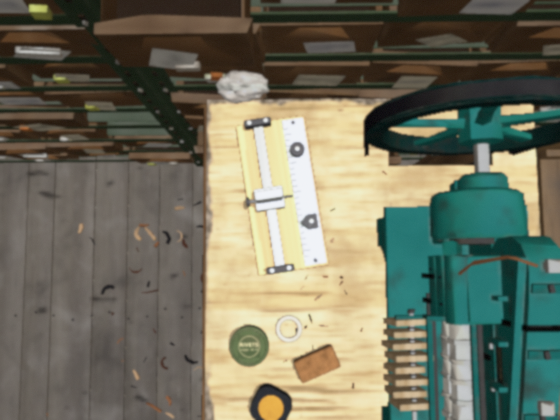

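View pics/wr0.png

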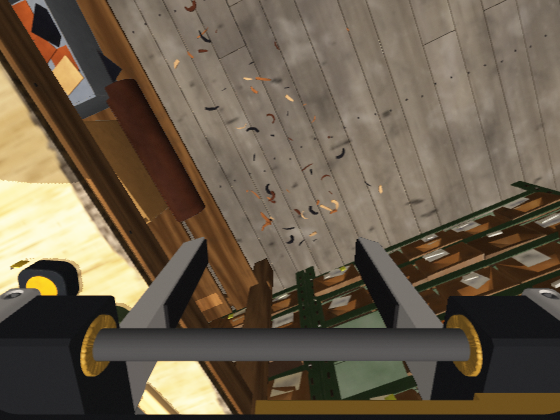

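Top view: the gauge centre is near (282,196), the carriage is at (268,199), the disc at (296,149) and the pointed marker at (310,221), on what should be the near side.

Run:
```python
from h import *
c=dict(np.load('pics/top0.npz')); P=pts(c)
print(c['cam_to_world'].round(2),c['mtx'])
for n,(u,v) in dict(blkfar=(257,123),blknear=(280,269),cTL=(238,127),cTR=(302,118),cBR=(327,263),cBL=(260,274),disc=(296,149),pt=(310,221),car=(268,199),fin=(268,194),sad=(262,206)).items(): print(n,P[v,u].round(1))
m=(P[...,2]>55)&(P[...,2]<110)
r=np.zeros_like(m); r[100:280,230:330]=1; q=P[m&r]; print(len(q),q.mean(0),q[q[:,2]>85].mean(0))
cv2.imwrite('pics/crop.png',cv2.resize(c['frame'][110:280,225:335,::-1],None,fx=3.5,fy=3.5,interpolation=cv2.INTER_CUBIC))
```

```text
[[-1.0000e-02 -1.0000e+00  1.0000e-01  4.5716e+02]
 [-1.0000e+00  1.0000e-02  0.0000e+00  1.4073e+02]
 [-1.0000e-02 -1.0000e-01 -1.0000e+00  9.2236e+02]
 [ 0.0000e+00  0.0000e+00  0.0000e+00  1.0000e+00]] [[539.1793462    0.         275.76680056]
 [  0.         539.1793462  207.24080145]
 [  0.           0.           1.        ]]
blkfar [686.8 175.4  41.5]
blknear [444.5 138.7  38.8]
cTL [686.7 209.   15.9]
cTR [701.   99.2  18.3]
cBR [453.7  60.   15.8]
cBL [436.1 172.1  15.4]
disc [643.6 110.6  34.9]
pt [522.7  88.7  36.1]
car [553.6 156.7  88.9]
fin [560.4 156.5  97.3]
sad [547.  167.4  47. ]
328 [558.84667358 156.34088924  91.60226684] [559.96096903 156.39987654  96.20708196]
```

View pics/crop.png

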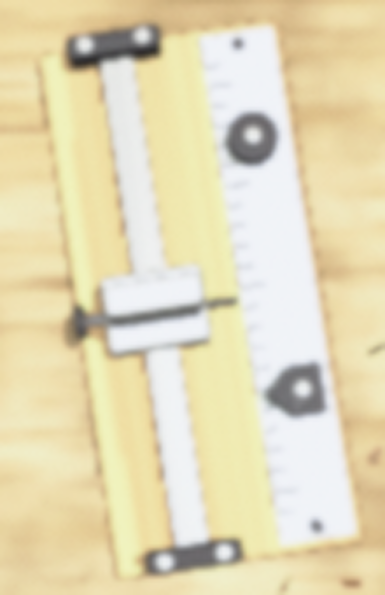

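```bash
cat >> h.py <<'E'
from scipy.spatial.transform import Rotation as Rot
def plan(xyz,yaw,n,pos=None,rot=None):
    s=manip.read_state(); p=np.array(s['eef_pos'] if pos is None else pos); R=Rot.from_euler('xyz',s['eef_rot'])
    T=Rot.from_euler('xyz',[np.pi,0,yaw]); w=(R.inv()*T).as_rotvec(); d=(np.array(xyz)-p)/n
    for i in range(n):
        Ri=R*Rot.from_rotvec(w*i/n)
        print(np.r_[w/n/(np.pi/4),Ri.inv().apply(d)/40].round(3).tolist())
E
python3 - <<'E'
from h import *
c=dict(np.load('pics/top0.npz')); P=pts(c); ok=c['range_z']>0
a=np.array([230,499]);b=np.array([560,156]);d=b-a
t=np.clip(((P[...,:2]-a)@d)/(d@d),0,1); dist=np.linalg.norm(P[...,:2]-a-t[...,None]*d,axis=-1)
for r in (60,100,150): print(r,P[ok&(dist<r)][:,2].max())
w=dict(np.load('pics/wr0.npz')); s=manip.read_state()
R=Rot.from_euler('xyz',s['eef_rot']).as_matrix(); M=w['cam_to_world']
print(R.T@(M[:3,3]-s['eef_pos']), R.T@M[:3,:3], w['mtx'][0])
plan([558,157,350],1.722,15)
E
```

```text
60 100.7171517619139
100 100.7171517619139
150 392.24317941536447
[83.24265261 -0.70075067 18.09214222] [[-7.05417098e-04 -9.59026657e-01 -2.83314973e-01]
 [ 9.99999699e-01 -5.84878474e-04 -5.10043069e-04]
 [ 3.23440070e-04 -2.83315247e-01  9.59026781e-01]] [306.75730209   0.         280.90587782]
[-0.0, 0.0, 0.084, -0.734, -0.289, 0.091]
[-0.0, 0.0, 0.084, -0.752, -0.24, 0.09]
[-0.0, 0.0, 0.084, -0.766, -0.19, 0.09]
[-0.0, 0.0, 0.084, -0.777, -0.139, 0.09]
[-0.0, 0.0, 0.084, -0.784, -0.088, 0.09]
[-0.0, 0.0, 0.084, -0.788, -0.036, 0.09]
[-0.0, 0.0, 0.084, -0.789, 0.016, 0.09]
[-0.0, 0.0, 0.084, -0.786, 0.068, 0.09]
[-0.0, 0.0, 0.084, -0.78, 0.119, 0.09]
[-0.0, 0.0, 0.084, -0.771, 0.17, 0.09]
[-0.0, 0.0, 0.084, -0.758, 0.22, 0.09]
[-0.0, 0.0, 0.084, -0.742, 0.27, 0.09]
[-0.0, 0.0, 0.084, -0.722, 0.318, 0.09]
[-0.0, 0.0, 0.084, -0.7, 0.365, 0.09]
[-0.0, 0.0, 0.084, -0.674, 0.41, 0.09]
```

Run:
```python
from h import *
c=dict(np.load('pics/top0.npz')); P=pts(c); ok=c['range_z']>0
Q=P[ok&(P[...,2]>110)&(P[...,0]>200)]
for y in range(-100,500,25):
  q=Q[(Q[:,1]>=y)&(Q[:,1]<y+25)]
  if len(q): print(y,[(x,int(q[(q[:,0]>=x)&(q[:,0]<x+50)][:,2].max())) for x in range(200,800,50) if ((q[:,0]>=x)&(q[:,0]<x+50)).any()])
```

```text
-100 [(200, 190), (250, 196), (300, 196), (350, 241), (400, 264), (450, 288), (500, 242), (550, 216), (600, 345), (650, 344), (750, 334)]
-75 [(200, 122), (250, 204), (300, 205), (350, 227), (400, 231), (450, 232), (500, 216), (600, 336), (650, 336), (750, 326)]
-50 [(200, 164), (250, 179), (300, 178), (350, 176), (400, 124), (450, 124), (500, 123), (600, 324), (650, 323), (750, 329)]
-25 [(200, 121), (250, 180), (300, 180), (350, 177), (400, 123), (450, 123), (500, 124), (600, 301), (650, 300), (750, 331)]
0 [(600, 270), (650, 269), (750, 295)]
25 [(750, 295)]
50 [(750, 305)]
75 [(750, 305)]
100 [(750, 305)]
125 [(750, 306)]
150 [(650, 391), (700, 392), (750, 325)]
175 [(650, 390), (700, 392), (750, 341)]
200 [(650, 391), (700, 391), (750, 342)]
225 [(650, 391), (700, 391), (750, 342)]
250 [(650, 390), (700, 390), (750, 343)]
275 [(650, 390), (700, 390), (750, 343)]
300 [(650, 389), (700, 389), (750, 344)]
325 [(650, 390), (700, 388), (750, 324)]
350 [(750, 326)]
375 [(750, 329)]
400 [(750, 325)]
425 [(750, 337)]
450 [(750, 336)]
475 [(750, 294)]
```

step_arm --increments '[[[0,0,0.084,-0.734,-0.289,0.09,-1],[0,0,0.084,-0.752,-0.24,0.09,-1],[0,0,0.084,-0.766,-0.19,0.09,-1],[0,0,0.084,-0.777,-0.139,0.09,-1],[0,0,0.084,-0.784,-0.088,0.09,-1]]]'

```text
clock: 0.6
eef_pos: [340.4, 384.1, 386.3]
eef_rot: [-3.141, 0.0, 2.376]
wrist_force: [0.4, 1.6, -0.8]
finger_gap: 94.2
finger_force: 0.0
```

Run:
```python
from h import *
c=dict(np.load('pics/top0.npz')); P=pts(c); ok=c['range_z']>0
q=P[ok&(P[...,2]>110)&(P[...,0]>500)&(P[...,1]>30)&(P[...,1]<400)]
print(np.sort(q[:,0])[:5], q[q[:,1]<230][:,0].min())
plan([555,157,345],1.722,10)
```

```text
[684.66650773 684.86314279 684.95662871 685.01005435 685.05894056] 691.1984983613679
[-0.0, 0.0, 0.083, -0.78, -0.038, 0.103]
[-0.0, 0.0, 0.083, -0.781, 0.013, 0.103]
[-0.0, 0.0, 0.083, -0.779, 0.064, 0.103]
[-0.0, 0.0, 0.083, -0.773, 0.115, 0.103]
[-0.0, 0.0, 0.083, -0.763, 0.165, 0.103]
[-0.0, 0.0, 0.083, -0.751, 0.215, 0.103]
[-0.0, 0.0, 0.083, -0.735, 0.263, 0.103]
[-0.0, 0.0, 0.083, -0.717, 0.311, 0.103]
[-0.0, 0.0, 0.083, -0.695, 0.357, 0.103]
[-0.0, 0.0, 0.083, -0.67, 0.402, 0.103]
```

step_arm --increments '[[[0,0,0.083,-0.78,-0.038,0.1,-1],[0,0,0.083,-0.781,0.013,0.1,-1],[0,0,0.083,-0.779,0.064,0.1,-1],[0,0,0.083,-0.773,0.115,0.1,-1],[0,0,0.083,-0.763,0.165,0.1,-1]]]'

```text
clock: 1.1
eef_pos: [448.1, 270.9, 366.3]
eef_rot: [-3.141, 0.0, 2.05]
wrist_force: [-0.2, 0.1, -0.1]
finger_gap: 94.2
finger_force: 0.0
```

step_arm --increments '[[[0,0,0.083,-0.751,0.215,0.1,-1],[0,0,0.083,-0.735,0.263,0.1,-1],[0,0,0.083,-0.717,0.311,0.1,-1],[0,0,0.083,-0.695,0.357,0.1,-1],[0,0,0.083,-0.67,0.402,0.1,-1]]]'

```text
clock: 1.6
eef_pos: [555.9, 157.7, 346.2]
eef_rot: [-3.141, 0.0, 1.724]
wrist_force: [-0.3, 0.6, 0.0]
finger_gap: 94.2
finger_force: 0.0
```

step_arm --increments '[[[0,0,0,0,0,0,-1],[0,0,0,0,0,0,-1]]]'

```text
clock: 1.8
eef_pos: [555.1, 158.6, 346.1]
eef_rot: [-3.14, -0.0, 1.727]
wrist_force: [-0.6, 0.4, 0.4]
finger_gap: 94.2
finger_force: 0.0
```

Run:
```python
from h import *
c=shot('wrist','wr1'); print(manip.read_state()['eef_pos'],manip.read_state()['eef_rot'])
```

```text
[554.80362433 159.13405748 346.425251  ] [-3.14091743e+00 -1.19354410e-04  1.72786036e+00]
```

View pics/wr1.png

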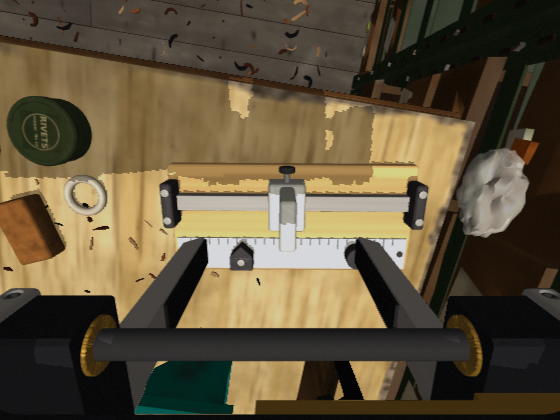

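Wrist view: fin at (288,225), pointed marker with its tip at (241,243), disc at (355,257). The fin is between the fingers. Next I measure the offset between fin and tip.

```bash
cat > m.py <<'E'
from h import *
import sys
def meas(c,vis=None):
    P=pts(c); f=c['frame'].astype(int); Z=P[...,2]; ok=c['range_z']>0
    g=f.max(-1)
    box=(P[...,0]>420)&(P[...,0]<720)&(P[...,1]>50)&(P[...,1]<220)&ok
    # yaw from strip (white, z~15)
    # white strip: low saturation, bright
    wh=((f.max(-1)-f.min(-1))<35)&(g>150)&(abs(Z-16)<6)&box&(P[...,1]<140)
    (cx,cy),(w,h),a=cv2.minAreaRect(P[wh][:,:2].astype(np.float32))
    th=np.deg2rad(a); th=(th-0.15+np.pi/4)%(np.pi/2)-np.pi/4+0.15
    print('strip',cx,cy,w,h,'yaw',th)
    ex=np.array([np.cos(th),np.sin(th)]); ey=np.array([-ex[1],ex[0]])
    X=P[...,:2]@ex; Y=P[...,:2]@ey
    fin=box&(Z>86)&(Z<102)&(P[...,1]>125)&(P[...,1]<185)
    # fin outline limits
    print('fin n',fin.sum(),'xy',P[fin].mean(0),'X lim',np.percentile(X[fin],[2,98]),'mid',np.median(X[fin]),'Y',Y[fin].min(),Y[fin].max())
    dk=((g<95)&box&(Z>24)&(Z<45)&(P[...,1]<125)).astype(np.uint8)
    n,l,st,ce=cv2.connectedComponentsWithStats(dk)
    for i in range(1,n):
        if st[i,4]>60:
            k=l==i; k2=k&(Z>28)
            print('blob',ce[i].round(),st[i,4],'X',X[k2].min(),X[k2].max(),'Y',Y[k2].min(),Y[k2].max(),'tipX',X[k2][Y[k2]>Y[k2].max()-4].mean(),'z',np.median(Z[k2]))
    return P,X,Y,th
E
python3 - <<'E'
from m import *
for n in('wr1','top0'): print(n);meas(dict(np.load(f'pics/{n}.npz')))
E
```

```text
wr1
strip 574.7738037109375 104.26127624511719 251.11746215820312 51.94422149658203 yaw 0.14745250507593496
fin n 907 xy [559.19007086 157.54198478  97.24163366] X lim [569.81423296 582.90840491] mid 576.2375695854645 Y 49.5720960839114 93.52670016619851
blob [173. 223.] 83 X 455.7101551898664 465.2520750592942 Y 49.46824821391958 57.27503146456804 tipX 464.41682610526306 z 40.90651274221864
blob [241. 258.] 435 X 517.8893265816931 540.8484277187003 Y -1.0973724876814996 25.835365563154806 tipX 529.1733696471209 z 33.845831569326066
blob [350. 256.] 173 X 640.2795965684318 651.4932566651415 Y 2.1626121869298567 24.52152832296954 tipX 646.3735000882726 z 33.706887569729076
top0
strip 574.45654296875 114.19749450683594 252.77703857421875 71.35371398925781 yaw 0.14654689714725352
fin n 267 xy [560.01743109 156.33243641  96.28591948] X lim [570.56910002 584.05332845] mid 576.7919080659052 Y 51.15084903444456 94.89144104561257
```

Run:
```python
from h import *
plan([559.3,157.4,257],1.719,5)
```

```text
[-0.0, -0.0, 0.002, -0.012, 0.021, 0.447]
[-0.0, -0.0, 0.002, -0.012, 0.021, 0.447]
[-0.0, -0.0, 0.002, -0.012, 0.021, 0.447]
[-0.0, -0.0, 0.002, -0.012, 0.021, 0.447]
[-0.0, -0.0, 0.002, -0.012, 0.021, 0.447]
```

step_arm --increments '[[[0,0,0.002,-0.012,0.02,0.447,-1],[0,0,0.002,-0.012,0.02,0.447,-1],[0,0,0.002,-0.012,0.02,0.447,-1],[0,0,0.002,-0.012,0.02,0.447,-1],[0,0,0.002,-0.012,0.02,0.447,-1]]]'

```text
clock: 2.35
eef_pos: [558.8, 158.1, 256.9]
eef_rot: [3.141, -0.0, 1.721]
wrist_force: [0.6, -0.6, 0.0]
finger_gap: 93.7
finger_force: 0.0
```

step_arm --increments '[[[0,0,0,0,0,0,1],[0,0,0,0,0,0,1],[0,0,0,0,0,0,1],[0,0,0,0,0,0,1],[0,0,0,0,0,0,1]]]' --newtons 20

```text
clock: 2.85
eef_pos: [559.4, 157.1, 257.9]
eef_rot: [3.141, -0.0, 1.719]
wrist_force: [-0.6, 0.1, -1.3]
finger_gap: 57.5
finger_force: 0.0
```

step_arm --increments '[[[0,0,0,0,0,0,1],[0,0,0,0,0,0,1],[0,0,0,0,0,0,1],[0,0,0,0,0,0,1],[0,0,0,0,0,0,1]]]'

```text
clock: 3.35
eef_pos: [559.4, 157.0, 257.2]
eef_rot: [-3.142, 0.0, 1.719]
wrist_force: [-0.6, -0.1, 1.0]
finger_gap: 17.3
finger_force: 0.0
```

step_arm --increments '[[[0,0,0,0,0,0,1],[0,0,0,0,0,0,1],[0,0,0,0,0,0,1]]]'

```text
clock: 3.65
eef_pos: [559.5, 157.0, 257.2]
eef_rot: [3.141, 0.0, 1.719]
wrist_force: [1.4, 0.6, -1.1]
finger_gap: 13.9
finger_force: 20.0
```

step_arm --increments '[[[0,0,0,0,-0.23,0,1],[0,0,0,0,-0.23,0,1],[0,0,0,0,-0.23,0,1],[0,0,0,0,-0.23,0,1],[0,0,0,0,-0.23,0,1]]]'

```text
clock: 4.15
eef_pos: [513.1, 150.1, 257.2]
eef_rot: [3.142, 0.0, 1.719]
wrist_force: [3.8, -0.0, -4.1]
finger_gap: 14.2
finger_force: 20.0
```

step_arm --increments '[[[0,0,0,0,0,0,1],[0,0,0,0,0,0,1],[0,0,0,0,0,0,1]]]'

```text
clock: 4.45
eef_pos: [513.9, 150.2, 257.2]
eef_rot: [-3.141, 0.0, 1.719]
wrist_force: [-2.1, -2.1, 0.4]
finger_gap: 13.7
finger_force: 20.0
```

Run:
```python
from m import *
print(manip.read_state()['eef_pos'])
for n in('wrist','top'): print(n);c=shot(n,n+'2');meas(c)
cv2.imwrite('pics/top2c.png',cv2.resize(c['frame'][110:280,225:335,::-1],None,fx=3.5,fy=3.5,interpolation=cv2.INTER_CUBIC))
```

```text
[513.94705664 150.21938661 257.21083596]
wrist
strip 575.9964599609375 97.32968139648438 251.5572967529297 36.66130447387695 yaw 0.14634165065099244
fin n 2816 xy [512.31736392 153.37728173  96.42869324] X lim [512.40925381 546.14095801] mid 528.9963450260229 Y 50.68253616978709 94.47789503963917
blob [188. 263.] 142 X 454.2295972474791 465.26230222023565 Y 49.166676631730965 57.93875798983576 tipX 463.99942984709855 z 40.81865595631554
blob [437. 303.] 834 X 639.7213108669198 664.6022413682929 Y 1.4953465154153807 25.943785285305964 tipX 651.531196785445 z 33.762774772757155
blob [280. 318.] 209 X 517.7689062738228 540.6407236760665 Y -0.7272502343999998 17.581466933582373 tipX 528.4941232322313 z 33.91021250661501
top
strip 595.5274658203125 101.0811996459961 216.36056518554688 39.972557067871094 yaw 0.15238704297022918m.py:17: RuntimeWarning: Mean of empty slice.
  print('fin n',fin.sum(),'xy',P[fin].mean(0),'X lim',np.percentile(X[fin],[2,98]),'mid',np.median(X[fin]),'Y',Y[fin].min(),Y[fin].max())
  ret = um.true_divide(
Traceback (most recent call last):
  File "m.py", line 17, in meas
    print('fin n',fin.sum(),'xy',P[fin].mean(0),'X lim',np.percentile(X[fin],[2,98]),'mid',np.median(X[fin]),'Y',Y[fin].min(),Y[fin].max())
                                                        ~~~~~~~~~~~~~^^^^^^^^^^^^^^^
IndexError: index -1 is out of bounds for axis 0 with size 0
```

View pics/wrist2.png

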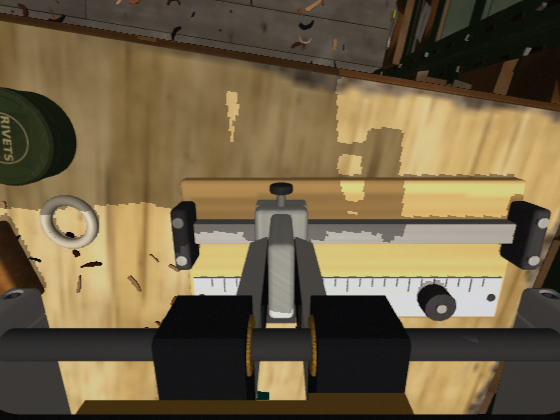

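The carriage followed (opening 14 mm on the fin). It is about 1 mm short of the tip, so I'll correct that, release, retreat up and to the left, and check.

step_arm --increments '[[[0,0,0,0,-0.027,0,1],[0,0,0,0,0,0,1],[0,0,0,0,0,0,1],[0,0,0,0,0,0,-1],[0,0,0,0,0,0,-1]]]'

```text
clock: 5.05
eef_pos: [512.8, 150.2, 257.3]
eef_rot: [-3.141, -0.0, 1.719]
wrist_force: [-0.5, 0.3, -0.5]
finger_gap: 26.5
finger_force: 0.0
```

step_arm --increments '[[[0,0,0,0,0,0,-1],[0,0,0,0,0,0,-1],[0,0,0,0,0,0,-1],[0,0,0,0,0,0,-1],[0,0,0,0,0,0,-1]]]'

```text
clock: 5.55
eef_pos: [512.9, 150.1, 257.2]
eef_rot: [-3.142, -0.0, 1.719]
wrist_force: [-1.3, 1.0, 0.7]
finger_gap: 66.7
finger_force: 0.0
```

step_arm --increments '[[[0,0,0,0,0,-0.5,-1],[0,0,0,0,0,-0.5,-1],[0,0,0,0,0,-0.5,-1],[0,0,0,0,0,-0.5,-1],[0,0,0,0,0,-0.5,-1]]]'

```text
clock: 6.05
eef_pos: [512.8, 150.0, 358.1]
eef_rot: [-3.142, 0.0, 1.719]
wrist_force: [-0.2, 0.6, 0.2]
finger_gap: 94.1
finger_force: 0.0
```

step_arm --increments '[[[0,0,0,0,0,0,-1],[0,0,0,0,0,0,-1]]]'

```text
clock: 6.25
eef_pos: [512.8, 150.1, 356.8]
eef_rot: [-3.142, 0.0, 1.719]
wrist_force: [0.3, 0.4, -0.5]
finger_gap: 94.3
finger_force: 0.0
```

Run:
```python
from m import *
meas(shot('wrist','wr3'))
```

```text
strip 576.2705688476562 96.74758911132812 251.79322814941406 36.40894317626953 yaw 0.14529103360095616
fin n 865 xy [511.99444315 150.36037543  97.17248275] X lim [521.65399955 535.11870832] mid 528.3713785994589 Y 51.5163100780394 94.72072070635296
blob [216. 219.] 65 X 454.6255531073945 465.08154241224827 Y 50.63699473515468 58.17262850102936 tipX 462.5975034380109 z 41.209459102629125
blob [395. 249.] 347 X 640.3512815670936 664.35047558603 Y 2.405182420478011 26.68515224220474 tipX 651.5592313220737 z 33.78352722908582
blob [282. 253.] 357 X 517.6098832853197 540.6139097749898 Y 0.20528273626403482 23.694889741760182 tipX 528.3354219293955 z 33.88881366995935
```

step_arm --increments '[[[0,0,0,0.8,0,0,-1],[0,0,0,0.8,0,0,-1],[0,0,0,0.8,0,0,-1],[0,0,0,0.8,0,0,-1],[0,0,0,0.8,0,0,-1]]]'

```text
clock: 6.8
eef_pos: [488.8, 309.6, 355.8]
eef_rot: [-3.14, 0.001, 1.719]
wrist_force: [0.7, 0.1, -0.4]
finger_gap: 93.7
finger_force: 0.0
```

step_arm --increments '[[[0,0,0,0,0,0,-1],[0,0,0,0,0,0,-1]]]'

```text
clock: 7.0
eef_pos: [489.0, 308.5, 355.9]
eef_rot: [-3.14, 0.001, 1.72]
wrist_force: [0.2, -0.5, -0.4]
finger_gap: 94.5
finger_force: 0.0
```

Run:
```python
from m import *
c=shot('top','top4')
cv2.imwrite('pics/top4c.png',cv2.resize(c['frame'][110:280,225:335,::-1],None,fx=3.5,fy=3.5,interpolation=cv2.INTER_CUBIC))
meas(c)
```

```text
strip 574.439208984375 114.01608276367188 253.07493591308594 71.22246551513672 yaw 0.14528747162299824
fin n 262 xy [513.09907541 149.51759789  96.51504616] X lim [522.73767855 536.27707103] mid 529.3218869569798 Y 51.861253868148104 95.57956671525525
```

View pics/top4c.png

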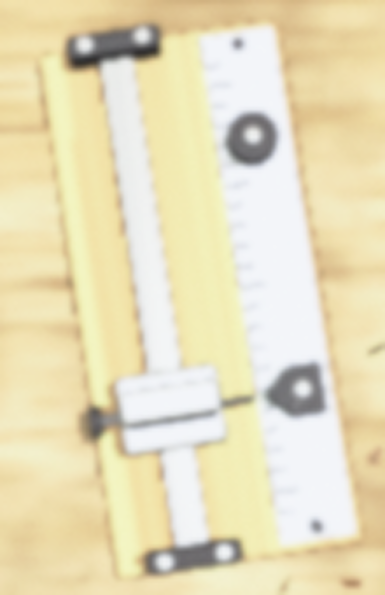

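The tongue points at the pointed marker's tip, to within about 1 mm. One closer look from the wrist, with the tongue in view, should settle it.

step_arm --increments '[[[0,0,0,-0.9,0,-0.1,-1],[0,0,0,-0.9,0,-0.1,-1],[0,0,0,-0.9,0,-0.1,-1],[0,0,0,-0.9,0,-0.1,-1],[0,0,0,-0.9,0,-0.1,-1]]]'

```text
clock: 7.55
eef_pos: [515.8, 127.7, 377.1]
eef_rot: [-3.141, 0.0, 1.718]
wrist_force: [0.8, -0.2, 0.1]
finger_gap: 93.8
finger_force: 0.0
```

step_arm --increments '[[[0,0,0,-0.9,0,0,-1],[0,0,0,0,0,0,-1],[0,0,0,0,0,0,-1]]]'

```text
clock: 7.85
eef_pos: [521.1, 93.4, 377.1]
eef_rot: [-3.141, -0.0, 1.716]
wrist_force: [-0.3, -0.5, -1.0]
finger_gap: 94.0
finger_force: 0.0
```

Run:
```python
from m import *
c=shot('wrist','wr5')
P,X,Y,th=meas(c)
p=np.array([505,110,24,1]); q=np.linalg.inv(c['cam_to_world'])@p; uv=c['mtx']@q[:3]; u,v=(uv[:2]/uv[2]).astype(int); print(u,v)
u0=max(u-90,0);v0=max(v-70,0)
cv2.imwrite('pics/wr5c.png',cv2.resize(c['frame'][v0:v0+140,u0:u0+180,::-1],None,fx=4,fy=4,interpolation=cv2.INTER_CUBIC)); print(u0,v0)
```

```text
strip 575.805908203125 96.9361801147461 251.38258361816406 36.23131561279297 yaw 0.1495596813541897
fin n 864 xy [512.24373709 148.76291277  97.42860711] X lim [521.86150421 535.48451179] mid 528.6938453073392 Y 48.32739679785765 92.076438080311
blob [216. 160.] 86 X 454.2354020913802 465.2036215214695 Y 48.244865851029026 57.75308156989124 tipX 461.1102776024352 z 41.27818681671613
blob [282. 197.] 393 X 518.3545805333171 540.5973970955478 Y -2.3213586196464155 24.434738656118093 tipX 528.9958527513261 z 33.91439742147202
blob [393. 195.] 393 X 640.0724357422026 664.5657539254028 Y -0.6415322150490951 23.543133144210692 tipX 651.540994797501 z 33.832463049272064
269 174
179 104
```

View pics/wr5c.png

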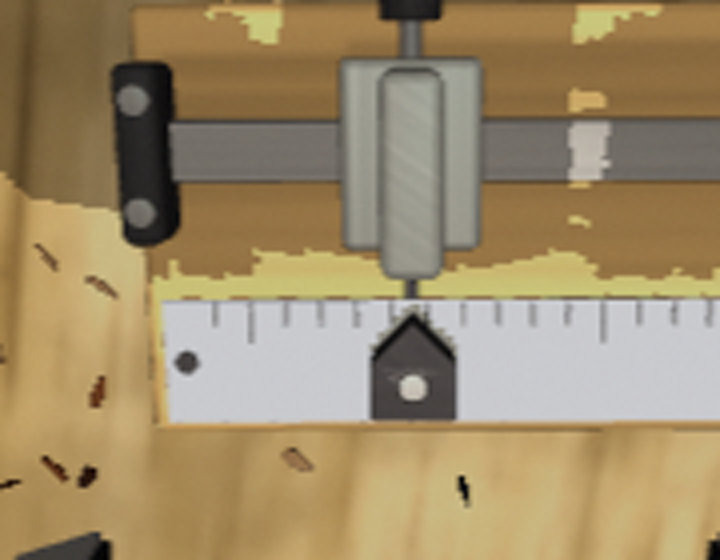

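In the wrist crop the tongue (411,290) and the marker's tip (412,316) line up to about 0.3 mm. The gripper is clear, so I'm handing it in.

```bash
python3 -c "
from cell import workorder; print(workorder.sign_off())"
```

```text
the job is handed in; nothing more can be done
None
```

The job is handed in: the carriage's tongue points at the tip of the pointed marker, within about 0.3 mm by the last wrist picture, and the gripper has let go and stands clear.

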